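# Charge and start the bench finisher

### The arm

A 6-joint arm with a two-finger parallel gripper is mounted at the origin on the work surface. World frame = base frame: x ahead of the robot, y to its left, z up, the work surface at z = 0. Lengths are in m, angles in rad, forces in N, time in s.
With the tool pointing down it reaches from about 0.275 to 1 m from the base axis. Payload 8.4 kg.
Tool frame: the origin (TCP) lies on the centre line of the jaws, within the pads' length; the fingertips stand 17 mm ahead of it and the grasp point (between the pads) lies 2 mm behind it (bot.tcp_to_tips is the y of the fingertips in the tool frame, in m); y points along the fingers, z is the direction in which the jaws open and shut, and the axes are right-handed (so a half turn about y gives the same grasp; the last joint's range is limited). The gripper opens to 85 mm and grips with 20 to 120 N. Pads are 22 mm wide; open, the fingers measure 114 mm over their backs; the gripper's body (76 mm by 85 mm) begins 54 mm behind the grasp point. The pads swing forward as they close: fully open they stand 13 mm farther back than shut.
Start: joints at [-1.299, 0.353, 1.633, -0, 1.155, -0.002], TCP at [0.169, -0.602, 0.248] pointing down, gripper open.
Joint ranges: [-2.63, 2.63], [-0.92, 2.1], [0.06, 2.66], [-1.3, 4.44], [0, 2.69], [-3.02, 3.02]. Speed limits (rad/s): [2.22, 2.22, 2.79, 3.14, 3.14, 3.14].

### API

Orientations are given as a unit quaternion [x, y, z, w].
In Python, from workcell import bot, hand, kinematics, get_obs, vision, hand_in gives the robot as it stands. The module is installed in compiled form; this text tells all that it offers. Calls block until the motion is done:
- bot.reach(position, orientation): joint-space move of the TCP to a pose.
- bot.servo_line(position, ori=None, velocity=0.15): straight line of the TCP; ori=None keeps the orientation; velocity is the mean speed in m/s.
- bot.goto_joints(angles): joint-space move.
- hand.move_gripper(opening, strength=None): finger opening in m; strength is the grip in N (None keeps the last); returns when the fingers have stopped.
- bot.dwell(seconds).
- kinematics.solve_ik(position, orientation): joint angles nearest the present ones, or None.
- get_obs(): the state.
- vision.read_camera(name): name is "scene" or "top" or "wrist"; returns a dict with "frame" (420x560x3 uint8, red, green, blue), "intrinsics" (3x3 intrinsics, pixels), "view" (4x4, takes a point from world to camera coordinates). Camera axes: x right, y down, z forward; pixel columns grow to the right and rows downward; lengths in m; the calibration is good to about 2 mm. A picture is of the moment at which its call begins. There is no depth.
A pose or a line that the arm cannot do raises bot.IKError and nothing moves.
- hand_in(): hands the job in, once; it reports no verdict.
The state is a dict: "time_s": time; "joint_pos": joint angles; "joint_vel": joint speeds; "joint_efforts": joint torques, N m; "position": TCP position; "orientation": TCP orientation; "wrist_force": force on the tool from outside, world axes, zero at the start; "ft_torque": the same for the moment, N m; "gripper_width": finger opening in m.
Only numpy, scipy, OpenCV 4.12 (cv2) and the standard library are available. Lean on these libraries where they do the work, as an engineer would, in place of code of your own. Each camera call takes 0.05 s, during which the arm holds its last target.

### The job

Set up a trial batch in the bench vibratory finisher: use the hand scoop, not the fingers, to move at least six of the ceramic media pieces from the blue tote into the bowl, and lay the scoop back down flat on the bench when you have finished with it. After the media, put every pipe reducer standing on the bench down into the bowl, and then start the machine by pressing its small start button fully down and letting it come back up. Leave the emergency stop, the flange, the marker and the wire brush alone.

Things in the scene. Friction and masses are not known exactly. Their poses are not given: they have to be found in the camera images.
- bowl (a point): centre of the inner floor of the finisher's bowl, 101 mm above the bench; z up. Fixed round machine 220 mm across: grey base on springs, on it an open dark green bowl, inside about 165 mm across at the floor, 205 at the rim, rim 74 mm above this point, wall 6 mm. A post 36 to 50 mm across stands in the bowl's middle, topped by a small nut 54 mm above this point
- tote_floor (a point): centre of the inner floor (5 mm above the bench) of the fixed blue tote of media. Flat floor 210 mm long (x axis), 92 wide (y axis); upright long sides; at both ends a 44 degree ramp 30 mm long and 29 high, then upright: 270 mm inside at the top; walls 5 thick, rim 40 mm above this point. Media start on the floor from about x = -45 to +90 mm; its -x end starts empty
- scoop_grip (a point): loose hand scoop: middle of its black level handle, 52 mm above its flat underside. x to the mouth, z up. Handle 20 wide (y), 18 high, x -68 to +32 mm. Aluminium trough from x +32 (closed back, 40 high) to the open lip at x +117.5; 82 wide (76 inside), side walls 36 high falling to 14 at the lip, floor 3 thick, 1 at the lip. 110 g, starts flat on the bench, handle towards the robot
- scoop_lip (a point): middle of the scoop's front lip, at the underside; same axes as scoop_grip
- start (a joint): travel of the start button, 0 at rest, 0.006 m fully down; spring, about 5 N at full travel
- start_top (a point): top centre of the start button: the smaller black flat push button (28 mm across, steel collar) at the -y end of the grey push-button station, about 74 mm above the bench; pushes straight down. Station: fixed box 78 x 160 mm, 52 high, long side along its y axis
- stop (a joint): travel of the emergency stop, 0 at rest, 0.006 m fully down; must not be pressed
- stop_top (a point): top centre of the emergency stop: the broad mushroom head (42 mm across), at the other end of the station, 82 mm from the start button, about 91 mm above the bench
- flange: bystander: steel pipe flange lying on the bench, 90 mm across, 24 mm high; origin under its centre
- marker: bystander: marker pen lying on the bench, 125 mm long along its x axis, 17 mm thick; origin under its middle
- wirebrush: bystander: wooden wire brush lying on its back, brass bristles up, 190 mm long along its x axis, 30 mm wide, 40 mm high; origin under its middle
- media0_mid (a point): centre of a ceramic finishing-media piece: off-white chunky faceted lump about 20 mm across and 17 mm high, 14 g, loose, starts lying in the tote; does not roll far
- media1_mid (a point): centre of a ceramic finishing-media piece: off-white chunky faceted lump about 20 mm across and 17 mm high, 14 g, loose, starts lying in the tote; does not roll far
- media2_mid (a point): centre of a ceramic finishing-media piece: off-white chunky faceted lump about 20 mm across and 17 mm high, 14 g, loose, starts lying in the tote; does not roll far
- media3_mid (a point): centre of a ceramic finishing-media piece: off-white chunky faceted lump about 20 mm across and 17 mm high, 14 g, loose, starts lying in the tote; does not roll far
- media4_mid (a point): centre of a ceramic finishing-media piece: off-white chunky faceted lump about 20 mm across and 17 mm high, 14 g, loose, starts lying in the tote; does not roll far
- media5_mid (a point): centre of a ceramic finishing-media piece: off-white chunky faceted lump about 20 mm across and 17 mm high, 14 g, loose, starts lying in the tote; does not roll far
- media6_mid (a point): centre of a ceramic finishing-media piece: off-white chunky faceted lump about 20 mm across and 17 mm high, 14 g, loose, starts lying in the tote; does not roll far
- media7_mid (a point): centre of a ceramic finishing-media piece: off-white chunky faceted lump about 20 mm across and 17 mm high, 14 g, loose, starts lying in the tote; does not roll far
- reducer0_mid (a point): centre, half-way up, of a cast steel pipe reducer standing on the bench wide end down: 46 mm tall, foot 48 mm across for the lower 22 mm, tapering to a neck 32 mm across at the top; z up its axis, 220 g, loose. Three or four reducers are present (None = absent)
- reducer1_mid (a point): centre, half-way up, of a cast steel pipe reducer standing on the bench wide end down: 46 mm tall, foot 48 mm across for the lower 22 mm, tapering to a neck 32 mm across at the top; z up its axis, 220 g, loose. Three or four reducers are present (None = absent)
- reducer2_mid (a point): centre, half-way up, of a cast steel pipe reducer standing on the bench wide end down: 46 mm tall, foot 48 mm across for the lower 22 mm, tapering to a neck 32 mm across at the top; z up its axis, 220 g, loose. Three or four reducers are present (None = absent)
- reducer3_mid (a point): centre, half-way up, of a cast steel pipe reducer standing on the bench wide end down: 46 mm tall, foot 48 mm across for the lower 22 mm, tapering to a neck 32 mm across at the top; z up its axis, 220 g, loose. Three or four reducers are present (None = absent)
Mind the look-alikes: they are no part of the job. What is shaped like the part that bears start but purple is not meant.

How it is judged:
On the way, in this order (a step that is already met when the one before it is completed fails the run):
1. at least six media pieces lie in the bowl ((((distance between each of media0_mid, media1_mid and bowl below 0.12 m or distance between each of media0_mid, media2_mid and bowl below 0.12 m or distance between each of media0_mid, media3_mid and bowl below 0.12 m or distance between each of media1_mid, media2_mid and bowl below 0.12 m or distance between each of media1_mid, media3_mid and bowl below 0.12 m or distance between each of media2_mid, media3_mid and bowl below 0.12 m) and distance between each of media4_mid, media5_mid, media6_mid, media7_mid and bowl below 0.12 m) or ((distance between each of media0_mid, media1_mid, media2_mid and bowl below 0.12 m or distance between each of media0_mid, media1_mid, media3_mid and bowl below 0.12 m or distance between each of media0_mid, media2_mid, media3_mid and bowl below 0.12 m or distance between each of media1_mid, media2_mid, media3_mid and bowl below 0.12 m) and (distance between each of media4_mid, media5_mid, media6_mid and bowl below 0.12 m or distance between each of media4_mid, media5_mid, media7_mid and bowl below 0.12 m or distance between each of media4_mid, media6_mid, media7_mid and bowl below 0.12 m or distance between each of media5_mid, media6_mid, media7_mid and bowl below 0.12 m)) or (distance between each of media0_mid, media1_mid, media2_mid, media3_mid and bowl below 0.12 m and (distance between each of media4_mid, media5_mid and bowl below 0.12 m or distance between each of media4_mid, media6_mid and bowl below 0.12 m or distance between each of media4_mid, media7_mid and bowl below 0.12 m or distance between each of media5_mid, media6_mid and bowl below 0.12 m or distance between each of media5_mid, media7_mid and bowl below 0.12 m or distance between each of media6_mid, media7_mid and bowl below 0.12 m)))), for 0.3 s.
2. then every reducer is in the bowl (distance between each of reducer0_mid, reducer1_mid, reducer2_mid, reducer3_mid and bowl below 0.12 m), for 0.3 s.
3. then the start button is pressed fully down (value of joint start above 0.005 m), for 0.05 s.
At the end, for the whole second after the job is handed in: At least six media pieces and all reducers present lie in the bowl (centres within 120 mm of the centre of its floor), the start button is back up (under 1.5 mm), the scoop lies flat (within 0.15 rad, handle centre under 70 mm above the bench), and scoop and reducers are at rest (all of step 2 and (((distance between each of media0_mid, media1_mid and bowl below 0.12 m or distance between each of media0_mid, media2_mid and bowl below 0.12 m or distance between each of media0_mid, media3_mid and bowl below 0.12 m or distance between each of media1_mid, media2_mid and bowl below 0.12 m or distance between each of media1_mid, media3_mid and bowl below 0.12 m or distance between each of media2_mid, media3_mid and bowl below 0.12 m) and distance between each of media4_mid, media5_mid, media6_mid, media7_mid and bowl below 0.12 m) or ((distance between each of media0_mid, media1_mid, media2_mid and bowl below 0.12 m or distance between each of media0_mid, media1_mid, media3_mid and bowl below 0.12 m or distance between each of media0_mid, media2_mid, media3_mid and bowl below 0.12 m or distance between each of media1_mid, media2_mid, media3_mid and bowl below 0.12 m) and (distance between each of media4_mid, media5_mid, media6_mid and bowl below 0.12 m or distance between each of media4_mid, media5_mid, media7_mid and bowl below 0.12 m or distance between each of media4_mid, media6_mid, media7_mid and bowl below 0.12 m or distance between each of media5_mid, media6_mid, media7_mid and bowl below 0.12 m)) or (distance between each of media0_mid, media1_mid, media2_mid, media3_mid and bowl below 0.12 m and (distance between each of media4_mid, media5_mid and bowl below 0.12 m or distance between each of media4_mid, media6_mid and bowl below 0.12 m or distance between each of media4_mid, media7_mid and bowl below 0.12 m or distance between each of media5_mid, media6_mid and bowl below 0.12 m or distance between each of media5_mid, media7_mid and bowl below 0.12 m or distance between each of media6_mid, media7_mid and bowl below 0.12 m))) and value of joint start below 0.0015 m and angle between scoop_grip's own z axis and vertical below 0.15 rad and height (world z) of scoop_grip below 0.07 m and linear speed of scoop below 0.03 m/s and linear speed of each of reducer0, reducer1, reducer2, reducer3 below 0.05 m/s); the robot touches nothing.
It fails at once if the emergency stop is pressed (over 3 mm) (value of joint stop above 0.003 m).
It fails at once if the fingers grip or press a media piece outside the bowl (over 2 N) ((contact force between the fingers and media0 above 2 N and horizontal distance between media0_mid and bowl above 0.12 m) or (contact force between the fingers and media1 above 2 N and horizontal distance between media1_mid and bowl above 0.12 m) or (contact force between the fingers and media2 above 2 N and horizontal distance between media2_mid and bowl above 0.12 m) or (contact force between the fingers and media3 above 2 N and horizontal distance between media3_mid and bowl above 0.12 m) or (contact force between the fingers and media4 above 2 N and horizontal distance between media4_mid and bowl above 0.12 m) or (contact force between the fingers and media5 above 2 N and horizontal distance between media5_mid and bowl above 0.12 m) or (contact force between the fingers and media6 above 2 N and horizontal distance between media6_mid and bowl above 0.12 m) or (contact force between the fingers and media7 above 2 N and horizontal distance between media7_mid and bowl above 0.12 m)).
It fails at once if the flange, marker or wire brush is moved more than 30 mm (distance of any of flange, marker, wirebrush from where it was at the start of the episode above 0.03 m).
Of reducer0, reducer1, reducer2, reducer3 only 3 to 4 are there at a start; the rules pass over those that are not, and their reading is None.
At some moment in a run one of reducer0, reducer1, reducer2, reducer3 may be knocked a few centimetres aside while the robot is not near it.
It also fails if it takes over 210 s, if anything falls off the work surface, if the arm or the gripper's body presses on something with over 40 N, if the wrist force passes 120 N, or if a joint passes its speed limit or range.

## Working session

There is one attempt and no reset: what is moved stays moved. The work goes in short steps, each a Python script; the robot and the scene stay as the last script left them, time stands still between calls to the robot, and variables do not carry over. Pictures are saved under pics/ and viewed, and the job is handed in when it is done.

```bash
ls -la; mkdir -p pics; cat > h.py <<'E'
import numpy as np, cv2, math
from scipy.spatial.transform import Rotation as R
from workcell import bot, hand, kinematics, get_obs, vision, hand_in
def snap(name,fn=None):
    c=vision.read_camera(name)
    if fn: cv2.imwrite('pics/'+fn,c['frame'][:,:,::-1])
    return c
def ray(c,u,v):
    K=c['intrinsics'];T=np.array(c['view'])
    d=np.linalg.inv(K)@np.array([u,v,1.0])
    Rm=T[:3,:3];t=T[:3,3]
    return -Rm.T@t, Rm.T@d
def onplane(c,u,v,z):
    o,d=ray(c,u,v); s=(z-o[2])/d[2]; return o+s*d
def proj(c,p):
    q=np.array(c['view'])@np.append(p,1.0); k=np.array(c['intrinsics'])@q[:3]; return k[:2]/k[2]
E
python3 - <<'E'
from h import *
for n in ['scene','top','wrist']:
    c=snap(n,n+'0.png'); o,_=ray(c,280,210); print(n,o.round(3),np.array(c['view'])[2,:3].round(3),c['intrinsics'][0][0])
o=get_obs(); print(o['time_s'],o['position'],o['orientation'])
E
```

```text
total 12
drwxr-xr-x  3 agent agent 4096 Dec  7 15:03 .
drwxr-xr-x 23 root  root  4096 Dec  7 15:03 ..
drwxr-xr-x  2 agent agent 4096 Dec  7 15:03 pics
scene [1.23  0.721 0.81 ] [-0.579 -0.561 -0.592] 456.5762115445175
top [0.446 0.028 0.866] [ 0.056  0.007 -0.998] 382.1766574147696
wrist [ 0.249 -0.578  0.372] [-0.313 -0.087 -0.946] 341.06561634267536
0.15 [ 0.1688823  -0.60137112  0.24769406] [-0.09654181  0.70089055 -0.70009457  0.09643499]
```

View pics/scene0.png

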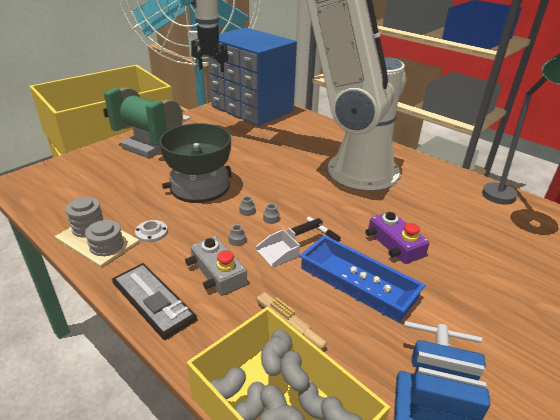

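View pics/top0.png

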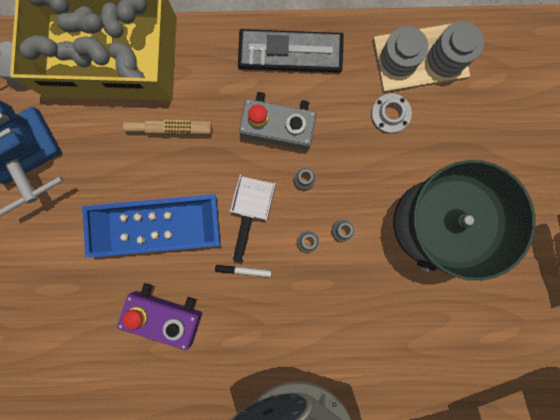

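View pics/wrist0.png

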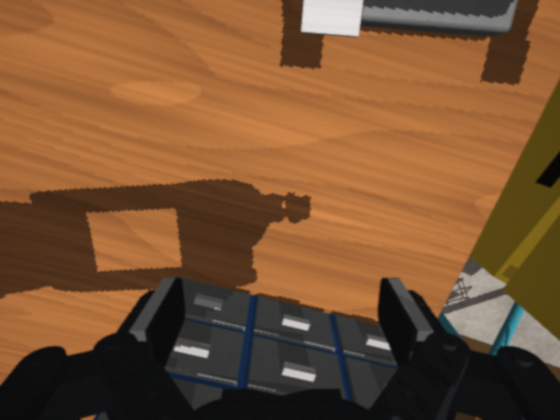

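The top view shows the tote at (150,226), the scoop at (250,210), three reducers at (305,179), (308,241) and (343,231), and the bowl at (470,220). The flange is at (392,113), the marker at (243,271) and the brush at (168,127). There are two stations: a grey one at (278,123) and a purple one at (160,316). The grey one is meant and the purple one is the decoy.

```bash
python3 - <<'E'
from h import *
c=snap('top'); f=c['frame'][:,:,::-1]
a=cv2.resize(f[160:290,70:380],None,fx=2.55,fy=2.55,interpolation=cv2.INTER_CUBIC); cv2.imwrite('pics/crop1.png',a)
a=cv2.resize(f[80:165,225:335],None,fx=5,fy=5,interpolation=cv2.INTER_CUBIC); cv2.imwrite('pics/crop2.png',a)
a=cv2.resize(f[150:290,380:545],None,fx=4,fy=4,interpolation=cv2.INTER_CUBIC); cv2.imwrite('pics/crop3.png',a)
E
```

```text
(no output)
```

View pics/crop1.png

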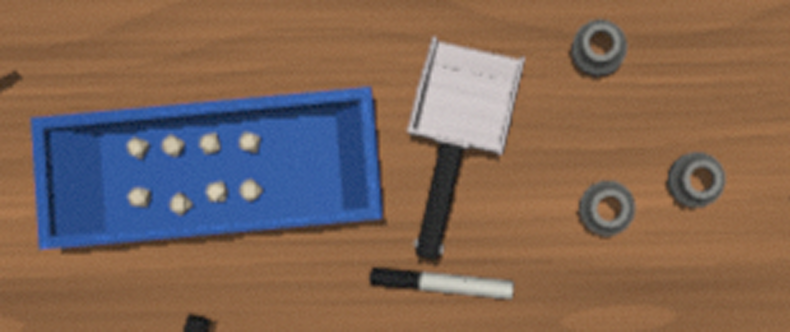

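View pics/crop2.png

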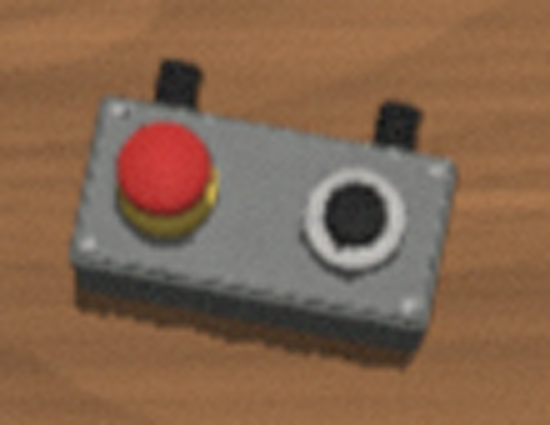

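View pics/crop3.png

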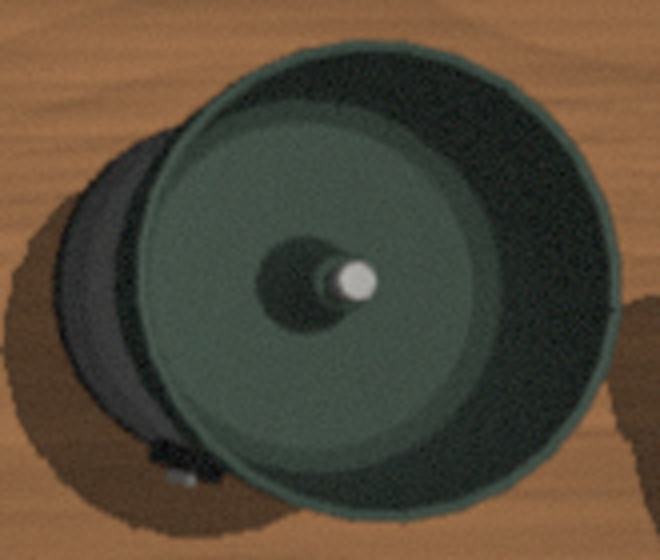

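Crop 2 confirms the grey station: flat black button with a steel collar at about (296,123), mushroom stop at (258,116). The tote's empty end is on the right (-y). Next I measure the positions.

```bash
cat > meas.py <<'E'
from h import *
c=snap('top'); f=c['frame']; hsv=cv2.cvtColor(f,cv2.COLOR_RGB2HSV)
def big(m,lo=0,roi=None):
    if roi:
        z=np.zeros_like(m); x0,y0,x1,y1=roi; z[y0:y1,x0:x1]=m[y0:y1,x0:x1]; m=z
    cs,_=cv2.findContours(m,cv2.RETR_EXTERNAL,cv2.CHAIN_APPROX_NONE)
    return [k for k in sorted(cs,key=cv2.contourArea,reverse=True) if cv2.contourArea(k)>lo]
def pl(k,z): return np.array([onplane(c,*p,z)[:2] for p in k.reshape(-1,2)],np.float32)
# tote rim
m=cv2.inRange(hsv,(100,120,30),(120,255,255)); k=big(m,roi=(75,185,228,265))[0]
r=cv2.minAreaRect(pl(cv2.convexHull(k),0.045)); print('tote',r, cv2.boxPoints(r).round(4).tolist())
# media
m=cv2.inRange(hsv,(0,0,120),(60,90,255))
for k in big(m,5,(90,195,215,255)):
    M=cv2.moments(k); print(' media',onplane(c,M['m10']/M['m00'],M['m01']/M['m00'],0.015).round(4)[:2])
# scoop
m=cv2.inRange(hsv,(0,0,130),(180,60,255)); k=big(m,50,(225,170,280,225))[0]
r=cv2.minAreaRect(pl(cv2.convexHull(k),0.02)); print('trough',r,cv2.boxPoints(r).round(4).tolist())
m=cv2.inRange(hsv,(0,0,0),(180,255,45)); k=big(m,50,(228,214,262,263))[0]
p=pl(k,0.061); r=cv2.minAreaRect(p); print('handle',r,cv2.boxPoints(r).round(4).tolist())
# bowl rim
m=cv2.inRange(hsv,(60,40,0),(100,255,255)); k=big(m,50,(400,150,545,290))[0]
p=pl(cv2.convexHull(k),0.175); print('bowl rim',cv2.minEnclosingCircle(p),cv2.fitEllipse(p))
m=cv2.inRange(hsv,(0,0,140),(180,60,255)); k=big(m,10,(440,200,500,240))[0]; M=cv2.moments(k); print('nut',onplane(c,M['m10']/M['m00'],M['m01']/M['m00'],0.155))
# button
m=cv2.inRange(hsv,(0,0,0),(180,255,60)); k=big(m,20,(286,112,308,134))[0]; M=cv2.moments(k); u=(M['m10']/M['m00'],M['m01']/M['m00']);print('start',u,onplane(c,*u,0.074),cv2.minEnclosingCircle(pl(k,.074)))
m=cv2.inRange(hsv,(0,150,100),(8,255,255)); k=big(m,20,(240,95,280,130))[0]; M=cv2.moments(k); u=(M['m10']/M['m00'],M['m01']/M['m00']);print('stop',u,onplane(c,*u,0.091))
# reducers: neck rim by dark-ish grey low sat
m=cv2.inRange(hsv,(0,0,0),(180,75,170))
for k in big(m,60,(285,160,370,262)):
    p=pl(k,0.02); print('red',cv2.minEnclosingCircle(p), cv2.minEnclosingCircle(k))
E
python3 meas.py
```

```text
tote ((0.4720918834209442, 0.3090915083885193), (0.11053387075662613, 0.28967127203941345), 4.162647247314453) [[0.4065000116825104, 0.4494999945163727], [0.42750000953674316, 0.16060000658035278], [0.5376999974250793, 0.16859999299049377], [0.516700029373169, 0.4575999975204468]]
 media [0.4536 0.281 ]
 media [0.4936 0.3495]
 media [0.4492 0.379 ]
 media [0.4425 0.3427]
 media [0.4521 0.3105]
 media [0.4946 0.3163]
 media [0.4954 0.2822]
 media [0.4927 0.3809]
trough ((0.531938910484314, 0.09091056883335114), (0.085624098777771, 0.0868593081831932), 74.43529510498047) [[0.47859999537467957, 0.06129999831318855], [0.5623000264167786, 0.03799999877810478], [0.5853000283241272, 0.12049999833106995], [0.5016000270843506, 0.14380000531673431]]
handle ((0.44027361273765564, 0.11043452471494675), (0.019474564120173454, 0.09258222579956055), 77.40211486816406) [[0.3930000066757202, 0.11100000143051147], [0.48330000042915344, 0.09080000221729279], [0.4875999987125397, 0.10980000346899033], [0.39719998836517334, 0.12999999523162842]]
bowl rim ((0.467787504196167, -0.3147910237312317), 0.11257638037204742) ((0.4679587483406067, -0.3154512643814087), (0.2128332108259201, 0.22505220770835876), 9.213509559631348)
nut [ 0.46927323 -0.32032393  0.155     ]
start (295.48342059336824, 122.6631762652705) [ 0.68212345 -0.00611255  0.074     ] ((0.6818406581878662, -0.005501022096723318), 0.013057071715593338)
stop (257.3064971751412, 113.50635593220339) [0.69777199 0.07288648 0.091     ]
red ((0.4555191993713379, -0.10787046700716019), 0.02464202605187893) ((342.67498779296875, 230.0), 11.088645935058594)
red ((0.5719856023788452, -0.02563204988837242), 0.024762382730841637) ((304.4090881347656, 178.40908813476562), 11.011174201965332)
red ((0.43208804726600647, -0.02996862679719925), 0.024058207869529724) ((307.6443786621094, 241.2816925048828), 10.863266944885254)
```

```bash
cat >> h.py <<'E'
def sori(yaw,pitch,flip=1):
    """yaw deg of scoop x axis; pitch deg, + = nose up. returns tool quat and scoop R"""
    S=(R.from_euler('z',yaw,degrees=True)*R.from_euler('y',-pitch,degrees=True)).as_matrix()
    xs,ys,zs=S.T
    T=np.column_stack([flip*xs,-zs,flip*ys])
    return R.from_matrix(T).as_quat(), S
OFF=np.array([0,-0.002,0]) # grasp point in tool
def tcp_for(gripworld,q):
    return np.array(gripworld)-R.from_quat(q).as_matrix()@OFF
def lip_to_grip(lip,S,gx=0.0):
    """lip bottom point -> world of handle point at scoop x=gx"""
    return np.array(lip)+S@np.array([gx-0.1175,0,0.052])
E
python3 - <<'E'
from h import *
c0=R.from_quat(get_obs()['orientation']).as_matrix(); print(c0.round(2))
def chk(g,yaw,p,fl):
    q,S=sori(yaw,p,fl); r=kinematics.solve_ik(list(tcp_for(g,q)),list(q)); return None if r is None else np.round(r,2)
for fl in (1,-1):
    print('flip',fl)
    print('pick',chk([.4615,.106,.052],-12.3,0,fl))
    for lx,p in((-60,-30),(0,-10),(105,0),(108,20)):
        q,S=sori(94.2,p,fl); d=np.array([np.cos(np.radians(94.2)),np.sin(np.radians(94.2)),0])
        lip=np.array([.472,.309,.006])+d*lx*.001
        print('tote',lx,p,chk(lip_to_grip(lip,S),94.2,p,fl))
    for yaw in range(-180,180,30):
        o=[]
        for p in (15,-55):
            q,S=sori(yaw,p,fl); lip=np.array([.468,-.316,.175])-.03*np.array([np.cos(np.radians(yaw)),np.sin(np.radians(yaw)),0])
            o.append(chk(lip_to_grip(lip,S),yaw,p,fl))
        print('bowl',yaw,o)
E
```

```text
[[-0.96 -0.    0.27]
 [-0.27  0.   -0.96]
 [-0.   -1.   -0.  ]]
flip 1
pick [ 0.22  0.42  2.1  -0.    0.62 -1.13]
tote -60 -30 [ 0.62  0.51  1.87 -0.5   1.1  -2.29]
tote 0 -10 [ 0.5   0.46  1.94 -0.22  0.82 -2.56]
tote 105 0 [ 0.56  0.51  1.91 -0.    0.72 -2.66]
tote 108 20 [0.35 0.57 2.02 0.68 0.55 2.83]
bowl -180 [array([-0.42,  0.64,  1.32, -0.11,  1.42,  1.18]), array([-0.89,  0.13,  2.16,  1.43,  0.7 , -0.43])]
bowl -150 [array([-0.28,  0.53,  1.5 , -0.2 ,  1.29,  0.84]), array([-0.98,  0.28,  1.96,  1.1 ,  1.16, -0.55])]
bowl -120 [array([-0.18,  0.38,  1.75, -0.28,  1.11,  0.48]), array([-0.94,  0.43,  1.73,  0.85,  1.53, -0.71])]
bowl -90 [array([-0.16,  0.2 ,  2.01, -0.33,  0.91,  0.04]), array([-0.85,  0.56,  1.52,  0.6 ,  1.83, -0.93])]
bowl -60 [array([-0.3 ,  0.03,  2.22, -0.27,  0.72, -0.64]), array([-0.72,  0.64,  1.38,  0.3 ,  2.04, -1.24])]
bowl -30 [array([-0.65, -0.04,  2.29,  0.06,  0.64, -1.74]), array([-0.58,  0.66,  1.33, -0.05,  2.11, -1.63])]
bowl 0 [array([-0.95,  0.07,  2.17,  0.31,  0.77, -2.73]), array([-0.44,  0.62,  1.41, -0.39,  2.  , -2.  ])]
bowl 30 
[... 1305 characters left out ...]
.29,  0.06,  0.64,  1.4 ]), array([-0.58,  0.66,  1.33, -0.05,  2.11,  1.51])]
bowl 0 [array([-0.95,  0.07,  2.17,  0.31,  0.77,  0.41]), array([-0.44,  0.62,  1.41, -0.39,  2.  ,  1.14])]
bowl 30 [array([-1.04,  0.25,  1.94,  0.32,  0.97, -0.18]), array([-0.32,  0.53,  1.57, -0.67,  1.76,  0.86])]
bowl 60 [array([-0.99,  0.43,  1.68,  0.25,  1.16, -0.58]), array([-0.23,  0.39,  1.79, -0.91,  1.43,  0.66])]
bowl 90 [array([-0.87,  0.57,  1.45,  0.17,  1.33, -0.93]), array([-0.23,  0.24,  2.02, -1.18,  1.04,  0.51])]
bowl 120 [array([-0.73,  0.66,  1.28,  0.08,  1.45, -1.27]), None]
bowl 150 [array([-0.57,  0.69,  1.23, -0.01,  1.48, -1.62]), array([-0.64,  0.05,  2.26,  2.47,  0.15,  2.17])]
```

```bash
python3 - <<'E'
from h import *
q,S=sori(94.2,0,-1)
bot.reach([0.3,0.1,0.40],list(q)); hand.move_gripper(0.05,40)
bot.reach([0.46,0.36,0.34],list(q))
c=snap('wrist','w1.png'); o,d=ray(c,280,210); print(o,d)
import pickle; pickle.dump(c,open('w1.pkl','wb'))
print(get_obs()['time_s'])
E
```

```text
[0.4530673  0.44364903 0.465364  ] [ 0.02123044 -0.32383779 -0.9458789 ]
4.5083
```

View pics/w1.png

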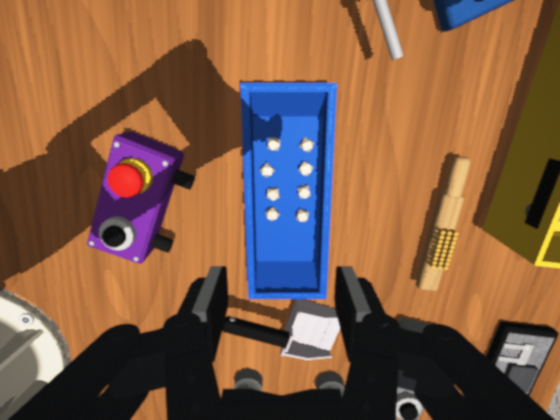

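The wrist view shows the tote from above: rim outer corners about (240,83), (337,84), (327,298) and (249,299), media in two rows, and the scoop below at (310,330). I'll fit the rim and media from this view.

```bash
python3 - <<'E'
from h import *
import pickle
c=pickle.load(open('w1.pkl','rb')); f=c['frame']; hsv=cv2.cvtColor(f,cv2.COLOR_RGB2HSV)
cv2.imwrite('pics/w1crop.png',cv2.resize(f[70:310,225:350,::-1],None,fx=2.5,fy=2.5,interpolation=cv2.INTER_CUBIC))
m=cv2.inRange(hsv,(100,120,30),(125,255,255)); m[:, :232]=0; m[:,345:]=0; m[310:]=0
k=max(cv2.findContours(m,cv2.RETR_EXTERNAL,cv2.CHAIN_APPROX_NONE)[0],key=cv2.contourArea)
h=cv2.convexHull(k).reshape(-1,2)
p=np.array([onplane(c,*x,.045)[:2] for x in h],np.float32)
r=cv2.minAreaRect(p); print(r,cv2.boxPoints(r).tolist())
for x in [(240,83),(337,84),(327,297),(249,299)]: print(onplane(c,*x,.045).round(4))
m=cv2.inRange(hsv,(0,0,120),(60,90,255));m[:, :250]=0; m[:,325:]=0; m[:120]=0;m[230:]=0
for k in cv2.findContours(m,cv2.RETR_EXTERNAL,cv2.CHAIN_APPROX_NONE)[0]:
    if cv2.contourArea(k)<10: continue
    M=cv2.moments(k); print(' media',onplane(c,M['m10']/M['m00'],M['m01']/M['m00'],0.015).round(4)[:2])
E
```

```text
((0.4710674285888672, 0.3105558156967163), (0.11138828098773956, 0.2898053228855133), 4.0793609619140625) [[0.40520626306533813, 0.45112937688827515], [0.42582249641418457, 0.1620582938194275], [0.5369285941123962, 0.16998225450515747], [0.5163123607635498, 0.4590533375740051]]
[0.4055 0.4511 0.045 ]
[0.5174 0.458  0.045 ]
[0.5387 0.1734 0.045 ]
[0.4277 0.1622 0.045 ]
 media [0.4942 0.2841]
 media [0.4522 0.2834]
 media [0.4511 0.3125]
 media [0.4935 0.3183]
 media [0.4411 0.3451]
 media [0.4925 0.351 ]
 media [0.4912 0.3825]
 media [0.4477 0.38  ]
```

View pics/w1crop.png

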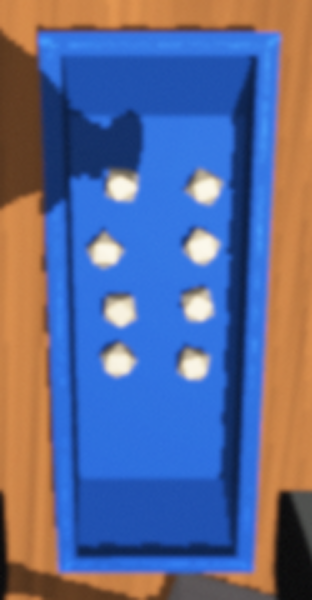

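```bash
python3 - <<'E'
from h import *
q,S=sori(-12.3,0,-1)
g=np.array([.4618,.1062,.052])
bot.reach([0.42,0.15,0.30],list(q))
bot.reach(list(tcp_for(g+[0,0,.12],q)),list(q))
c=snap('wrist','w2.png')
bot.servo_line(list(tcp_for(g,q)),list(q),0.1)
hand.move_gripper(0.0,120)
o=get_obs(); print(o['gripper_width'],o['wrist_force'],o['time_s'])
c=snap('wrist','w3.png'); snap('top','t3.png')
E
```

```text
0.017807247456510033 [-0.93788297 -0.74094053  7.15303605] 8.3
```

View pics/w2.png

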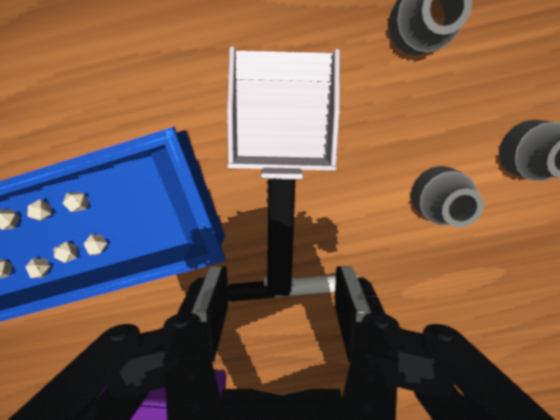

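View pics/w3.png

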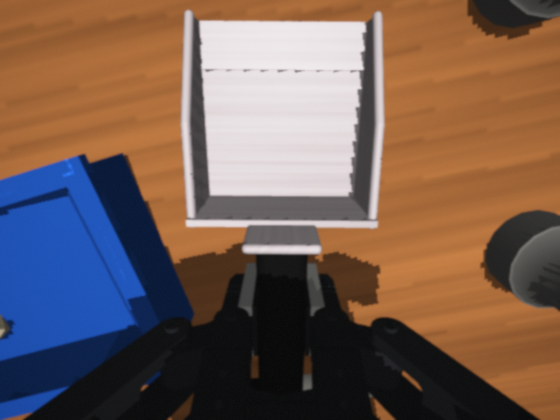

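The handle is gripped. The trough is centred, with its front lip at rows ~20, columns 200–365. I'll use that to check the lip offset from the grip.

```bash
python3 - <<'E'
from h import *
q,S=sori(-12.3,0,-1); o=get_obs(); T=R.from_quat(o['orientation']).as_matrix(); g=o['position']+T@OFF
c=snap('wrist')
for u,z in [((200,20),.001),((364,22),.001),((188,12),.014),((379,12),.014),((187,224),.040),((377,224),.040)]:
    p=onplane(c,*u,z); print(u,(S.T@(p-g)).round(4))
E
```

```text
(200, 20) [ 0.1146  0.0374 -0.0516]
(364, 22) [ 0.1137 -0.0371 -0.0516]
(188, 12) [ 0.1152  0.0395 -0.0386]
(379, 12) [ 0.1151 -0.0403 -0.0386]
(187, 224) [ 0.0304  0.0408 -0.0126]
(377, 224) [ 0.0303 -0.0401 -0.0126]
```

```bash
cat >> h.py <<'E'
TC=np.array([.4716,.3098,.005]); TY=94.1; GX=.002
def tote_pose(L,h,p,lat=0.0):
    a=np.radians(TY); d=np.array([np.cos(a),np.sin(a),0]); n=np.array([-np.sin(a),np.cos(a),0])
    q,S=sori(TY,p,-1)
    lip=TC+d*L+n*lat+np.array([0,0,h])
    return list(tcp_for(lip_to_grip(lip,S,GX),q)),list(q)
def F(): 
    o=get_obs(); return np.round(o['wrist_force'],1),round(o['time_s'],1)
E
python3 - <<'E'
from h import *
o=get_obs(); q,S=sori(-12.3,0,-1)
bot.servo_line(list(np.array(o['position'])+[0,0,.14]),list(q),.15)
print('lift',F())
p,q=tote_pose(-.06,.13,-32); bot.servo_line(p,q,.15)
c=snap('wrist','w4.png'); snap('scene','s4.png')
print(F())
p,q=tote_pose(-.06,.03,-32); bot.servo_line(p,q,.1); print(F())
p,q=tote_pose(-.06,.0015,-32); bot.servo_line(p,q,.05); print(F())
snap('wrist','w5.png'); snap('scene','s5.png')
E
```

```text
lift (array([ 0.5, -0.1, -1.6]), 9.5)
(array([ 0.4, -0.4, -0.2]), 11.7)
(array([-0.2,  0.3, -2.1]), 12.9)
(array([-0.4,  0.2, -1.2]), 13.6)
```

View pics/w5.png

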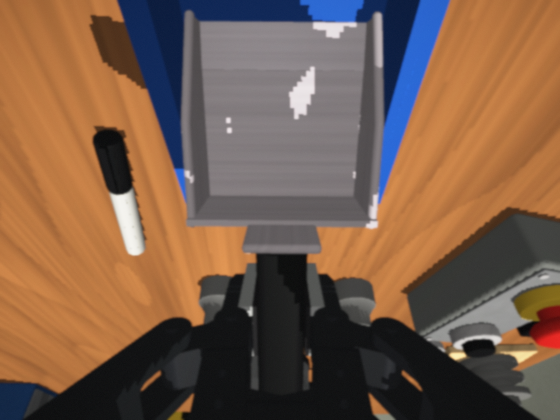

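View pics/s5.png

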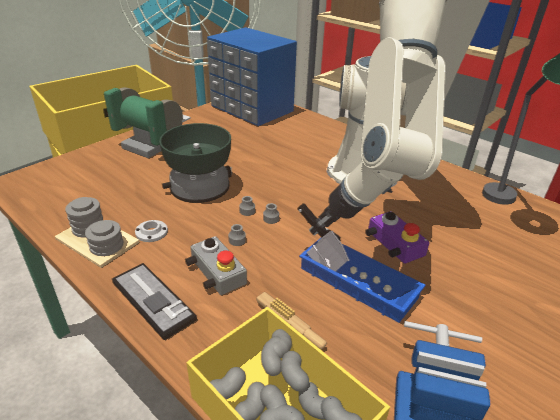

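The scoop's mouth is inside the empty end, with no contact force. Now the push along the tote.

```bash
python3 - <<'E'
from h import *
for L,h,pt,v in [(-.04,.001,-20,.06),(-.012,.001,-8,.06),(.02,.0008,-4,.06),(.05,.0008,-3,.06),(.07,.0008,-2,.06),(.085,.0008,-1,.05),(.095,.0008,0,.04)]:
    p,q=tote_pose(L,h,pt); bot.servo_line(p,q,v); print(L,F())
snap('wrist','w6.png'); snap('scene','s6.png')
E
```

```text
-0.04 (array([-0.1,  0.8, -1.4]), 14.1)
-0.012 (array([ 0.1, -0.1, -1.5]), 14.7)
0.02 (array([ 1. ,  0.6, -0.5]), 15.3)
0.05 (array([ 0.2,  0.6, -1.4]), 15.9)
0.07 (array([ 0.2, -1.2,  0.4]), 16.4)
0.085 (array([0. , 1.1, 0.2]), 16.8)
0.095 (array([ 0.3,  1.3, -0.1]), 17.2)
```

View pics/w6.png

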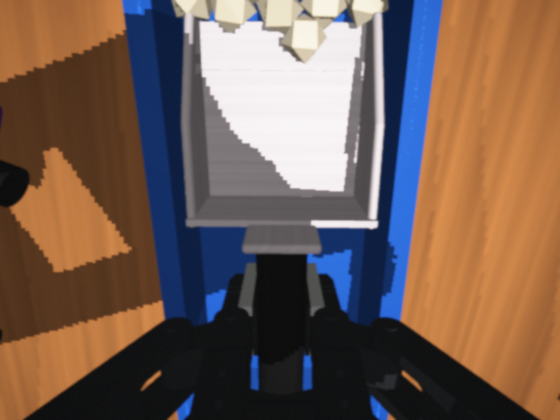

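One piece is on the trough floor at (303,40); the rest are bunched at the lip (row ~10). I'll carry on to the ramp and follow it up.

```bash
python3 - <<'E'
from h import *
for L,h,pt,v in [(.1035,.0008,0,.04),(.110,.007,3,.04),(.116,.0128,6,.04)]:
    p,q=tote_pose(L,h,pt); bot.servo_line(p,q,v); print(L,F())
    snap('wrist','w7_%d.png'%(L*1000))
ims=[cv2.imread('pics/w7_%d.png'%k)[:260,130:440] for k in (103,110,116)]
cv2.imwrite('pics/w7.png',cv2.resize(np.hstack(ims),None,fx=.86,fy=.86))
E
```

```text
0.1035 (array([-0.7,  0.2,  0. ]), 17.7)
0.11 (array([ 1.2, -0.7, -1.9]), 18.0)
0.116 (array([ 0.3, -1.3, -1.9]), 18.3)
```

View pics/w7.png

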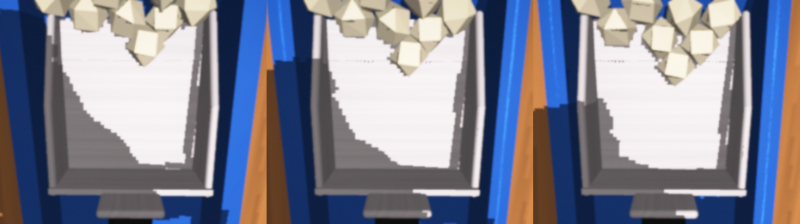

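Pieces are coming aboard as the lip climbs the ramp (4–5 in the trough). Continuing.

```bash
python3 - <<'E'
from h import *
for L,h,pt,v in [(.122,.0187,10,.04),(.128,.025,13,.04)]:
    p,q=tote_pose(L,h,pt); bot.servo_line(p,q,v); print(L,F())
    snap('wrist','w7_%d.png'%(L*1000))
p,q=tote_pose(.129,.034,18); bot.servo_line(p,q,.04); print(F()); snap('wrist','w7_140.png')
ims=[cv2.imread('pics/w7_%d.png'%k)[:260,130:440] for k in (122,128,140)]
cv2.imwrite('pics/w8.png',cv2.resize(np.hstack(ims),None,fx=.86,fy=.86))
E
```

```text
0.122 (array([ 1. , -0.1, -2.6]), 18.6)
0.128 (array([-0.7,  0.8, -3.4]), 18.9)
(array([-0. ,  0.1, -2.2]), 19.3)
```

View pics/w8.png

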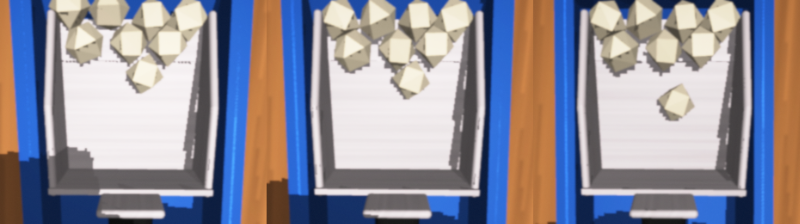

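All 8 pieces look aboard. I'll tilt the nose up while rising so they slide back.

```bash
python3 - <<'E'
from h import *
for L,h,pt,v in [(.127,.052,28,.05),(.115,.09,34,.06),(.10,.16,34,.1)]:
    p,q=tote_pose(L,h,pt); bot.servo_line(p,q,v); print(L,F())
    snap('wrist','w8_%d.png'%(L*1000))
snap('scene','s8.png'); snap('top','t8.png')
ims=[cv2.imread('pics/w8_%d.png'%k)[:260,130:440] for k in (127,115,100)]
cv2.imwrite('pics/w9.png',cv2.resize(np.hstack(ims),None,fx=.86,fy=.86))
E
```

```text
0.127 (array([ 0.5, -1.1, -2.6]), 19.8)
0.115 (array([-0.2, -0. , -2.4]), 20.4)
0.1 (array([-0.6,  0.1, -3.6]), 21.4)
```

View pics/w9.png

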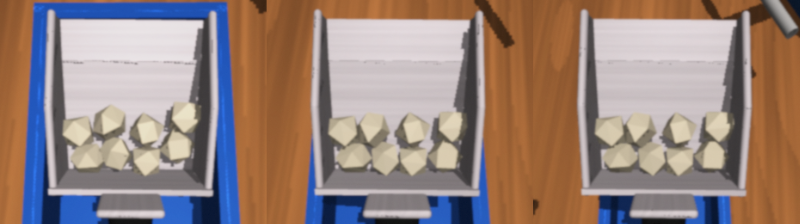

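View pics/s8.png

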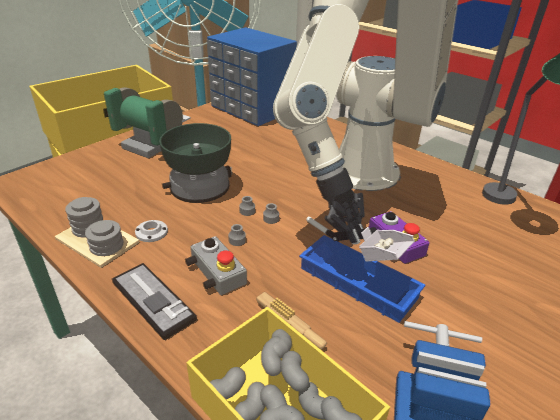

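All 8 are in the back of the trough. Moving to the bowl with the pitch held.

```bash
cat >> h.py <<'E'
BC=np.array([.4685,-.318,.101]); BY=-30
def bowl_pose(b,h,p,yaw=BY):
    a=np.radians(yaw); d=np.array([np.cos(a),np.sin(a),0]); q,S=sori(yaw,p,-1)
    return list(tcp_for(lip_to_grip(BC+d*b+[0,0,h],S,GX),q)),list(q)
E
python3 - <<'E'
from h import *
q,S=sori(35,32,-1)
bot.servo_line(list(tcp_for([.36,.10,.27],q)),list(q),.2); print(F())
p,q=bowl_pose(-.045,.15,30); bot.servo_line(p,q,.2); print(F())
snap('wrist','w10.png'); snap('scene','s10.png')
E
```

```text
(array([-0.6, -0.1, -2.4]), 23.0)
(array([-1. ,  0.3, -2.4]), 24.8)
```

View pics/w10.png

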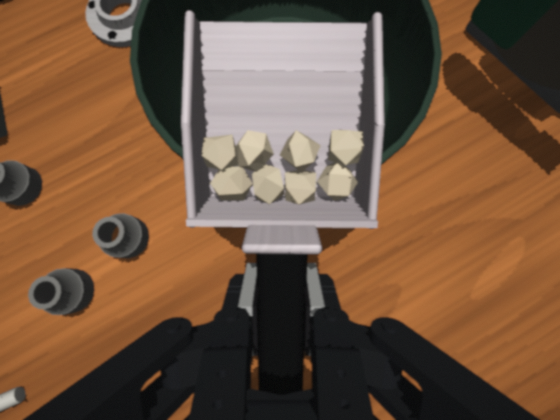

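View pics/s10.png

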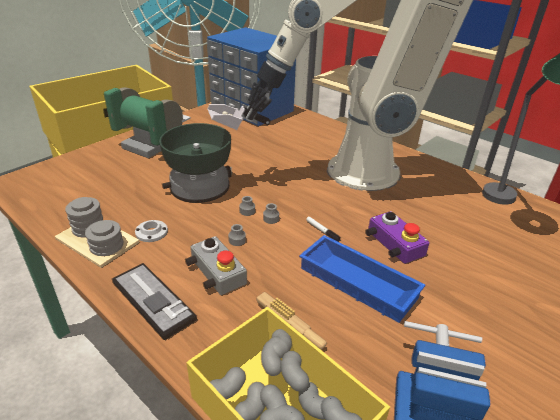

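The scoop is centred over the bowl with all 8 pieces, and the tote is empty. Pouring.

```bash
python3 - <<'E'
from h import *
for b,h,pt,v in [(-.045,.11,5,.08),(-.045,.09,-18,.06),(-.045,.075,-32,.05),(-.045,.065,-45,.05),(-.045,.06,-58,.05)]:
    p,q=bowl_pose(b,h,pt); bot.servo_line(p,q,v); print(pt,F()); bot.dwell(.3)
    snap('wrist','w11_%d.png'%-pt)
bot.dwell(.4); snap('wrist','w11b.png'); snap('top','t11.png')
E
```

```text
5 (array([-0.1, -0. , -2.4]), 25.5)
-18 (array([-0.3,  0.7, -2.4]), 26.6)
-32 (array([-0.7, -1. , -0.1]), 27.6)
-45 (array([ 0.8, -0.1, -1.9]), 28.6)
-58 (array([ 0.8, -0.4, -1. ]), 29.6)
```

View pics/w11b.png

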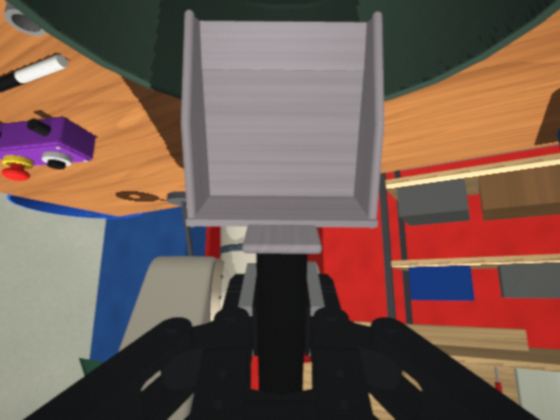

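View pics/t11.png

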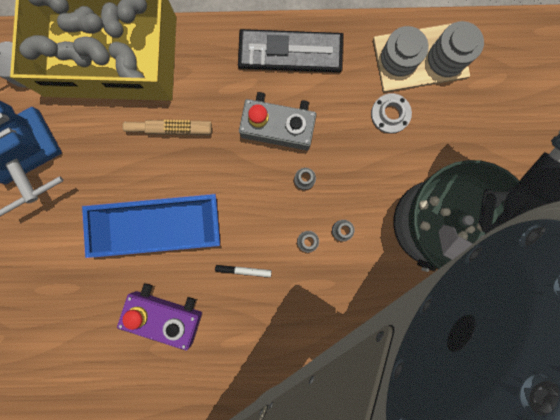

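The scoop is empty and the media are in the bowl. I'll return the scoop to its original spot.

```bash
python3 - <<'E'
from h import *
for b,h,pt,v in [(-.055,.12,-50,.12),(-.09,.19,-10,.15)]:
    p,q=bowl_pose(b,h,pt); bot.servo_line(p,q,v)
snap('top','t12.png')
q,S=sori(-12.3,0,-1); g=np.array([.4618,.1062,.0525])+S@[GX,0,0]
q2,_=sori(-20,0,-1)
bot.servo_line(list(tcp_for([.35,-.05,.22],q2)),list(q2),.2)
bot.servo_line(list(tcp_for(g+[0,0,.12],q)),list(q),.2)
bot.servo_line(list(tcp_for(g+[0,0,.01],q)),list(q),.12)
bot.servo_line(list(tcp_for(g,q)),list(q),.03); print(F())
hand.move_gripper(.05,40)
bot.servo_line(list(tcp_for(g+[0,0,.12],q)),list(q),.12)
bot.servo_line(list(tcp_for([.33,.02,.30],q)),list(q),.2)
print(F()); snap('top','t13.png'); snap('scene','s13.png')
E
```

```text
(array([-1.9, -0.9,  4. ]), 36.0)
(array([0.4, 0.7, 0.1]), 38.8)
```

View pics/t13.png

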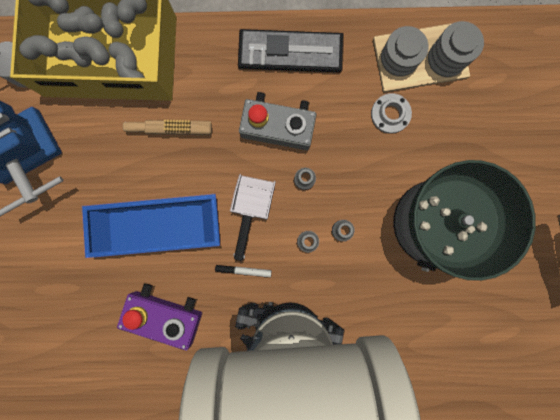

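View pics/s13.png

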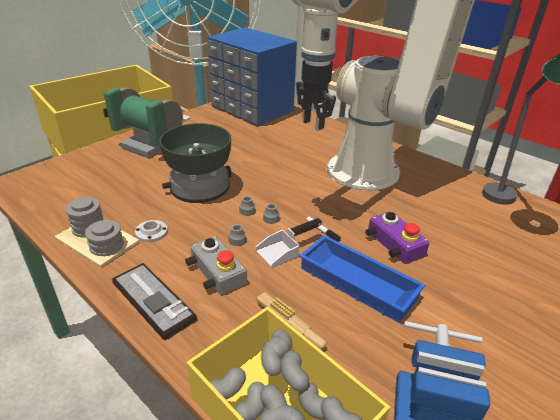

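The top view shows all 8 media pieces in the bowl: (424,204), (434,201), (446,212), (426,226), (470,229), (463,236), (483,226) and (449,250). The scoop lies flat at (250,205). Only three reducers are visible in the scene or top view. I'll find each one from the top view just before picking it.

```bash
cat >> h.py <<'E'
def find_red(fn=None):
    c=snap('top',fn); f=c['frame']; hsv=cv2.cvtColor(f,cv2.COLOR_RGB2HSV)
    m=cv2.inRange(hsv,(0,0,0),(180,75,170))
    out=[]
    for k in cv2.findContours(m,cv2.RETR_EXTERNAL,cv2.CHAIN_APPROX_NONE)[0]:
        if cv2.contourArea(k)<120: continue
        p=np.array([onplane(c,*x,.02)[:2] for x in k.reshape(-1,2)],np.float32)
        (xy,r)=cv2.minEnclosingCircle(p)
        if .020<r<.030 and cv2.contourArea(p)/(np.pi*r*r)>.8: out.append((round(float(xy[0]),4),round(float(xy[1]),4),round(float(r),4)))
    return out
def best(pos,jaw):
    """quat tool-down, jaw axis at angle jaw deg, choice with least |j6|/travel"""
    b=None
    for yaw in (jaw-90,jaw+90):
        q,_=sori(yaw,0,-1); r=kinematics.solve_ik(list(tcp_for(pos,q)),list(q))
        if r is not None:
            s=abs(r[5])
            if b is None or s<b[0]: b=(s,q,r)
    return list(b[1])
E
python3 - <<'E'
from h import *
print(find_red('t14.png'))
q=best([.432,-.03,.2],17); print(kinematics.solve_ik(list(tcp_for([.432,-.03,.2],q)),q))
E
```

```text
[(0.2467, 0.2682, 0.0245), (0.4321, -0.0298, 0.0239), (0.4555, -0.1079, 0.0246), (0.572, -0.0256, 0.0248)]
[-7.27970205e-02  1.14015301e-01  2.07649306e+00 -4.44089210e-16
  9.51084297e-01 -3.69502993e-01]
```

The hit at (0.247,0.268) is the purple station's button, so I ignore it. Picking the first reducer at (0.432,-0.030).

```bash
cat >> h.py <<'E'
def pick(x,y,jaw,gz=.024):
    q=best([x,y,.2],jaw)
    hand.move_gripper(.075,60)
    bot.reach(list(tcp_for([x,y,.20],q)),q)
    c=snap('wrist','pick_%d.png'%int(get_obs()['time_s']))
    bot.servo_line(list(tcp_for([x,y,gz],q)),q,.12); print('down',F())
    hand.move_gripper(.0,60)
    print('width',round(get_obs()['gripper_width'],4))
    bot.servo_line(list(tcp_for([x,y,.30],q)),q,.2); print('up',F(),round(get_obs()['gripper_width'],4))
def drop(phi,r=.053,gh=.050):
    a=np.radians(phi); pos=BC+[r*np.cos(a),r*np.sin(a),0]
    q=best(pos+[0,0,.2],phi+90)
    bot.servo_line(list(tcp_for(pos+[0,0,.2],q)),q,.2)
    bot.servo_line(list(tcp_for(pos+[0,0,gh],q)),q,.1); print('in',F())
    hand.move_gripper(.062,60)
    bot.servo_line(list(tcp_for(pos+[0,0,.2],q)),q,.15)
E
python3 - <<'E'
from h import *
pick(.4321,-.0298,17)
snap('scene','s15.png')
E
ls pics
```

```text
down (array([ 0.3, -0.3,  1.1]), 42.8)
width 0.0455
up (array([ 0.2, -0.2, -2.1]), 44.8) 0.0457
crop1.png
crop2.png
crop3.png
pick_41.png
s10.png
s13.png
s15.png
s4.png
s5.png
s6.png
s8.png
scene0.png
t11.png
t12.png
t13.png
t14.png
t3.png
t8.png
top0.png
w1.png
w10.png
w11_-5.png
w11_18.png
w11_32.png
w11_45.png
w11_58.png
w11b.png
w1crop.png
w2.png
w3.png
w4.png
w5.png
w6.png
w7.png
w7_103.png
w7_110.png
w7_116.png
w7_122.png
w7_128.png
w7_140.png
w8.png
w8_100.png
w8_115.png
w8_127.png
w9.png
wrist0.png
```

View pics/s15.png

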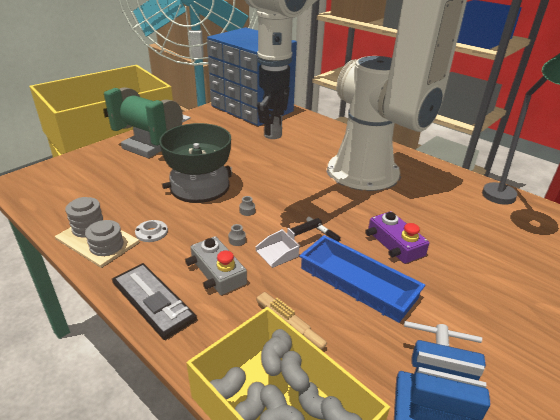

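The reducer is held upright in the jaws at (272,125). Placing it on the near side of the bowl.

```bash
python3 - <<'E'
from h import *
drop(-94)
snap('wrist','w16.png')
q,_=sori(-20,0,-1); bot.reach([.33,-.02,.33],list(q))
print(find_red('t16.png'),F())
E
```

```text
in (array([-0.2, -0.6, -2.1]), 48.3)
[(0.2464, 0.2681, 0.0245), (0.4553, -0.1079, 0.0247), (0.572, -0.0256, 0.0248)] (array([0.2, 0.6, 0.3]), 52.0)
```

View pics/w16.png

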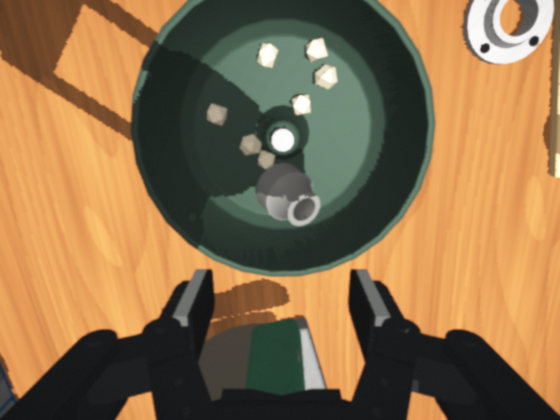

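View pics/t16.png

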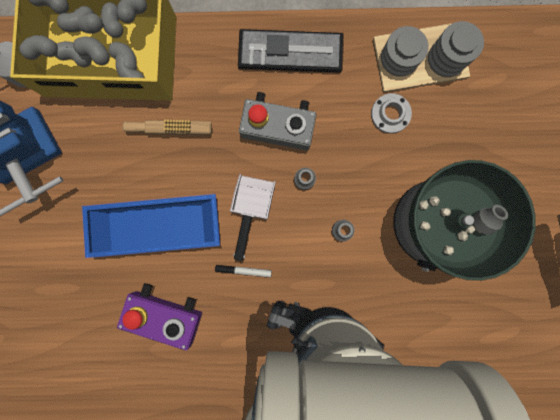

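The first reducer is in the bowl, leaning on a media piece (wrist view (290,195)). The other two haven't moved. On to the second.

```bash
python3 - <<'E'
from h import *
pick(.4554,-.1079,10)
drop(146)
q,_=sori(-20,0,-1); bot.reach([.33,-.02,.33],list(q))
print(find_red('t17.png'),F())
E
```

```text
down (array([-0.7, -0.4, -0.3]), 55.9)
width 0.0455
up (array([ 0.3, -0.7, -1.4]), 57.8) 0.0459
in (array([-0.3, -0.5, -1.3]), 62.0)
[(0.2464, 0.2676, 0.0241), (0.5721, -0.0258, 0.0246)] (array([ 0.3, -0. , -0.2]), 64.6)
```

View pics/t17.png

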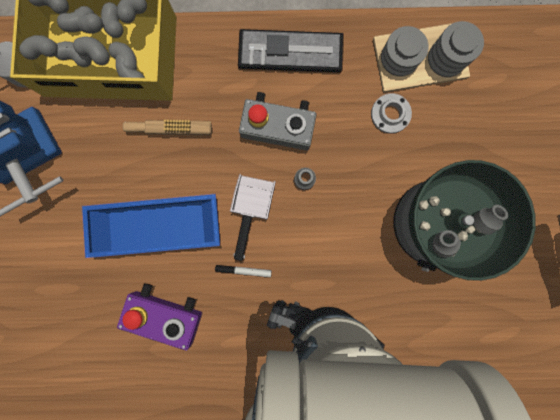

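```bash
python3 - <<'E'
from h import *
pick(.5721,-.0257,-42)
drop(26)
snap('wrist','w18.png')
q,_=sori(-20,0,-1); bot.reach([.33,-.02,.33],list(q))
print(find_red('t18.png'),F()); snap('scene','s18.png')
E
```

```text
down (array([-0.2,  0. , -0.1]), 67.6)
width 0.0461
up (array([-0.6, -0.2, -3.8]), 69.5) 0.0453
in (array([ 0.1,  0.5, -2.8]), 72.7)
[(0.2464, 0.2681, 0.0245)] (array([ 0.4, -0.2, -0.6]), 75.5)
```

View pics/t18.png

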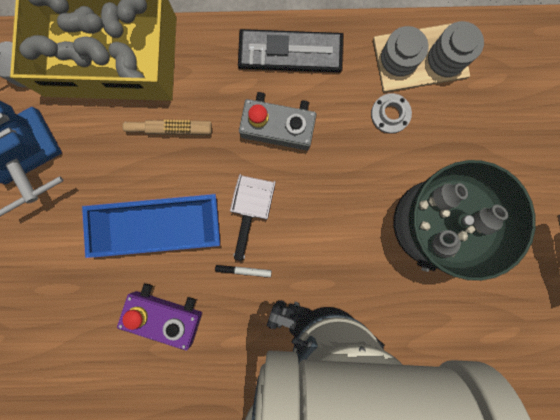

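View pics/s18.png

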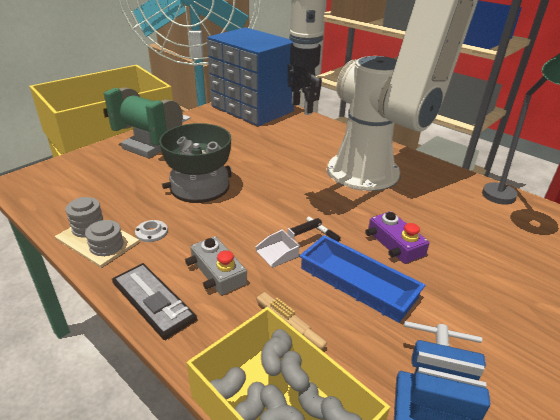

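View pics/w18.png

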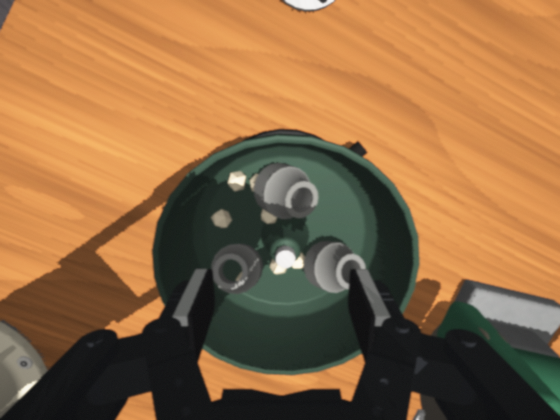

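All three reducers are in the bowl (top view (447,195), (490,219), (445,242)) and none is left on the bench. Next I press the grey station's black button, with the jaws shut and turned across the line to the stop. First one enlarged crop from the wrist camera.

```bash
python3 - <<'E'
from h import *
hand.move_gripper(0.0,40)
b=np.array([.682,-.0058,.074])
q=best([b[0],b[1],.2],-11)
P=lambda tipz:[b[0],b[1],tipz+bot.tcp_to_tips]
print(bot.tcp_to_tips, kinematics.solve_ik(P(.15),q))
bot.reach(P(.20),q); bot.servo_line(P(.13),q,.1)
c=snap('wrist'); u=proj(c,b); print(u,get_obs()['gripper_width'],F())
f=c['frame'].copy()[:,:,::-1].copy(); cv2.drawMarker(f,(int(u[0]),int(u[1])),(0,255,0),0,12,1); cv2.imwrite('pics/w19.png',f)
c=snap('scene'); f=c['frame'][:,:,::-1].copy()
us=proj(c,b); print(us); cv2.drawMarker(f,tuple(int(v) for v in us),(0,255,0),0,6,1)
cv2.imwrite('pics/s19.png',cv2.resize(f[190:300,160:280],None,fx=5,fy=5))
E
```

```text
0.017 [-1.07035295e-02  5.17609446e-01  1.56970593e+00 -4.44089210e-16
  1.05427727e+00  1.81282688e-01]
[281.42625156 234.93130719] -6.013857694894564e-05 (array([-0. ,  0.1,  0.3]), 78.6)
[210.07129853 240.01448988]
```

View pics/w19.png

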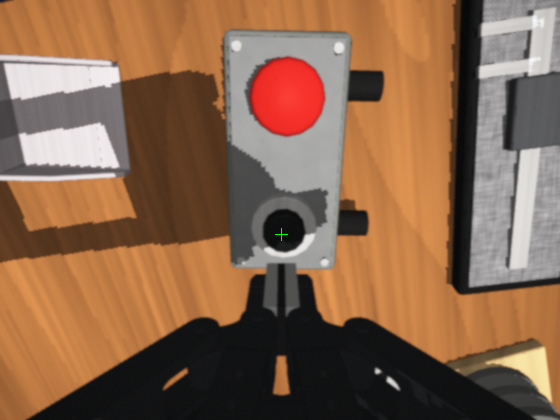

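View pics/s19.png

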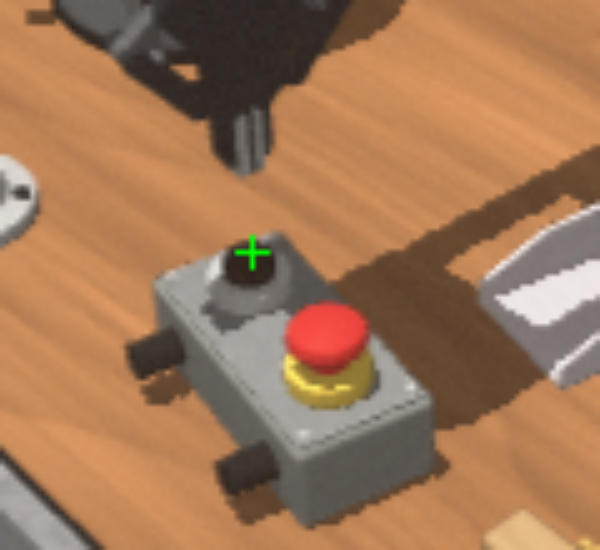

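Both views put the mark on the black button's top, about 3 px from its centre, with the red stop well clear. Pressing.

```bash
python3 - <<'E'
from h import *
b=np.array([.682,-.006]); q=best([b[0],b[1],.2],-11)
P=lambda z:[b[0],b[1],z+bot.tcp_to_tips]
bot.servo_line(P(.079),q,.06); f0=np.array(get_obs()['wrist_force']); print(F())
z=.077
while z>.062:
    bot.servo_line(P(z),q,.02); bot.dwell(.06); o=get_obs(); fz=o['wrist_force'][2]-f0[2]
    print(round(z,4),round(o['position'][2]-.017,4),round(fz,2))
    if fz>11: break
    z-=.0007
bot.dwell(.2); snap('wrist','w20.png')
bot.servo_line(P(.09),q,.06); bot.servo_line(P(.2),q,.15); print(F())
q,_=sori(-20,0,-1); bot.reach([.36,.0,.33],list(q)); snap('top','t21.png'); snap('scene','s21.png')
E
```

```text
(array([-0.1,  0.6, -0.2]), 79.6)
0.077 0.0772 0.58
0.0763 0.0763 0.19
0.0756 0.0755 -0.27
0.0749 0.0749 0.77
0.0742 0.0742 -0.08
0.0735 0.0736 1.54
0.0728 0.0728 2.75
0.0721 0.0722 2.64
0.0714 0.0714 3.34
0.0707 0.0707 2.75
0.07 0.07 3.89
0.0693 0.0694 4.93
0.0686 0.0686 4.3
0.0679 0.0681 6.37
0.0672 0.068 12.11
(array([ 0.5, -0.5, -0.8]), 85.9)
```

View pics/w20.png

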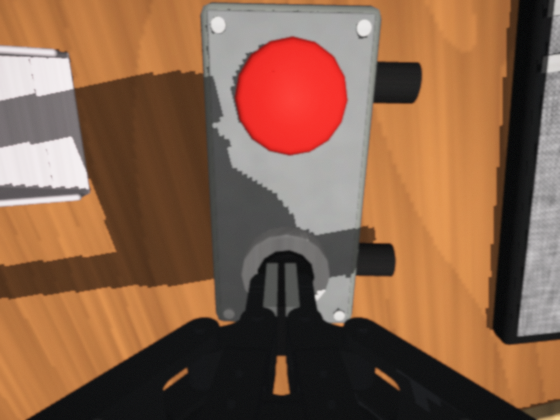

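View pics/t21.png

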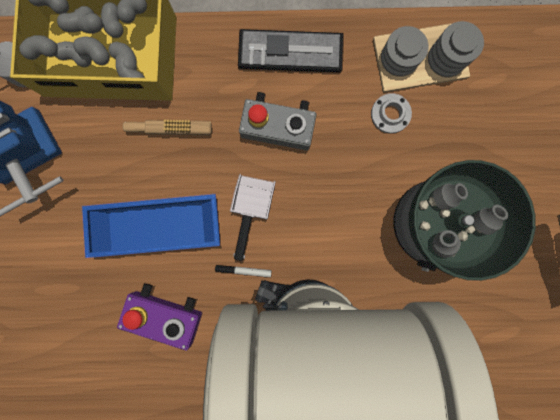

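View pics/s21.png

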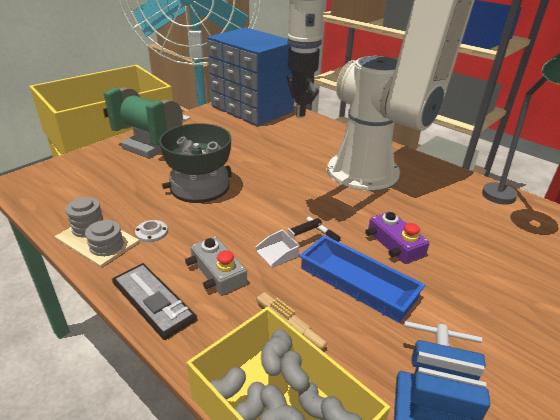

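The button went down to its hard stop: tips at 0.068 m, force rising from 5–6 N to 12 N. It came back up, and nothing else on the bench moved. Handing in.

```bash
python3 - <<'E'
from h import *
print(F()); hand_in()
E
```

```text
(array([-0.3, -0.1, -0.2]), 87.5)
the job is handed in; nothing more can be done
```

I completed the batch setup and handed it in at 87.5 s; `hand_in()` gave no verdict.

- **Media:** one pass with the scoop took all 8 pieces out of the tote and poured them into the bowl. All 8 were visible there before the reducers went in. In the last picture the reducers hide some of them, but none lies outside the bowl and the tote is empty.
- **Scoop:** it lies flat on the bench at its original spot.
- **Reducers:** all three are in the bowl, at least one of them leaning on media rather than standing upright. I saw no fourth reducer in any camera view.
- **Start button:** I pressed the grey station's black button. The force rose to about 5–6 N over 6 mm, then to 12 N at the hard stop. I then backed off, and the arm is clear. I judged that it came back up from the picture, as I had no reading of its travel.
- **Left alone:** the emergency stop, flange, marker, wire brush and purple station look unmoved in the last top and scene pictures.

One measurement disagreed: the tote's rim came out about 10 mm larger each way than the stated size, the same in two views. I took that as a rim flange and used the measured centre, and the scoop met no noticeable force in the tote. No check failed.

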